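# Press a lamp unit into its sprung seating ring and hold it for the clamp screws

### The arm

A 7-joint arm with a two-finger parallel gripper is mounted at the origin on the work surface. World frame = base frame: x ahead of the robot, y to its left, z up, the work surface at z = 0. Lengths are in m, angles in rad, forces in N, time in s.
With the tool pointing down it reaches from about 0.4 to 0.85 m from the base axis. Payload 10.4 kg.
Tool frame: the origin (TCP) lies at the very end of the fingers, on their centre line; the grasp point (between the pads) lies 19 mm behind it; x points along the fingers, z is the direction in which the jaws open and shut, and the axes are right-handed (so a half turn about x gives the same grasp; the last joint's range is limited). The gripper opens to 85 mm and grips with 20 to 120 N. Pads are 22 mm wide; open, the fingers measure 114 mm over their backs; the gripper's body (76 mm by 85 mm) begins 54 mm behind the grasp point. The pads swing forward as they close: fully open they stand 13 mm farther back than shut.
Start: joints at [-1.236, 0.332, -0.065, 1.46, 0.022, 1.35, -0.088], TCP at [0.219, 0.585, 0.231] pointing down, gripper open.
Joint ranges: [-2.6, 2.6], [-0.5, 2.12], [-1.47, 1.34], [0.16, 2.42], [-1.27, 4.41], [0.06, 2.06], [-2.6, 2.6]. Speed limits (rad/s): [2.22, 2.22, 2.79, 2.79, 3.14, 3.14, 3.14].

### API

Orientations are given as a unit quaternion [x, y, z, w].
In Python, from workcell import telemetry, viewer, manip, spot_in, mark_of gives the robot as it stands. The module is installed in compiled form; this text tells all that it offers.
- The arm moves only by the shell command python3 -m crank 'ROWS' [FORCE]. ROWS is JSON, a list of rows, each a list of 3 entries, a list of its own where there are three numbers: the closure, from 0 (fully open) to 1 (shut), then the shift along the world's x, y, z in cm, then the turn, a rotation vector about the world's x, y, z in rad. A call has 1 to 12 rows; each row shifts and turns the commanded pose from where the row before left it; what a row does not reach is not made up. A row lasts 1/12 s, in which the tool goes at most 41.7 mm and 7.16 degrees, less where a joint would pass 70% of its speed; a pose out of reach is approached as far as the arm can. A call with a gripper value outside its range is refused whole. The fingers move at their own pace and stop on an object; FORCE is the grip in N (left out, the last holds). Time passes only in rows, so rows that do not move let the fingers close. It gives the time, the measured TCP pose, the force and the opening at its end, in the units of the state.
- telemetry.get_obs(): the state, without advancing time (a new reading comes with each control period).
- viewer.camera(name): name is "scene" or "side" or "wrist"; returns a dict with "frame" (400x640x3 uint8, red, green, blue), "intrinsics" (3x3 intrinsics, pixels), "k1" (the pictures are not rectified: a ray, as slopes to the right and down, at radius r is drawn at 1 + k1 r^2 times it, then the intrinsics apply), "cam_to_world" (4x4, takes a point from camera to world coordinates). Camera axes: x right, y up, looking along -z (the intrinsics and any distortion apply to the point x, -y, -z); pixel columns grow to the right and rows downward; lengths in m; the calibration is good to about 2 mm. A picture is of the moment at which its call begins. There is no depth.
- manip.hand_in(): hands the job in, once; it reports no verdict.
Trained networks look in a picture, given as the dict that the camera call returned (one of the last four; its "shot" number tells which), for a name from the list of things; names that differ only in an ending like _2 or _b are one class to them, and where a whole thing is asked for, a point or a joint stands for the part that bears it (a point fixed in the world has none). Each returns a list of dicts, best first, with "conf" (0 to 1); they miss things now and then, are a little off and sometimes report something else, mostly with a low value. They report only what shows in the picture. A call takes as long as a camera call.
- spot_in(thing, picture): "location" ([x, y, z] in m, in the coordinates of the camera as it stood for that picture, good to about 4 mm: the middle of the surface that is visible of it).
- mark_of(thing, picture): "location" ([x, y, z] in m, in the coordinates of the camera as it stood for that picture, good to about 4 mm: a listed point, or the origin of a listed thing).
The state is a dict: "clock": time; "joint_pos": joint angles; "joint_velocities": joint speeds; "tau": joint torques, N m; "position": TCP position; "ee_rot": TCP orientation; "ft_force": force on the tool from outside, world axes, zero at the start; "torque": the same for the moment, N m; "grip_width": opening from 0.0 (shut) to 1.0 (fully open).
Only numpy, scipy, OpenCV 4.12 (cv2) and the standard library are available. Lean on these libraries where they do the work, as an engineer would, in place of code of your own. Each camera call takes 0.05 s, during which the arm holds its last target. There are 200 camera calls.

### The job

Fit the larger of the two lamp units to the headlamp bowl on the board: take it by its barrel, set it lens up in the sprung seating ring with its locating tab in the ring's notch, and press it down against the springs until its flange is level with the bowl's rim or a little below it. Finish while still holding it by the barrel and keeping it pressed down steadily, so that I can put in the clamp screws; do not let go. Leave the other parts on the stall where they are.

Things in the scene. Friction and masses are not known exactly. Their poses are not given: they have to be found in the camera images.
- lamp: Larger lamp unit, loose, standing lens up, about 0.34 kg (varies). Origin: centre of its underside; z up through the lens, x to its locating tab. From the underside: finned heat sink, diameter 70 mm, 0 to 42 mm; flat flange, diameter 102, 42 to 48; smooth black barrel, diameter 60, 48 to 88 (hold it here, any side); domed lens, to 96. One tab, 14 mm wide, sticks out 9 mm from the flange at +x.
- lamp_tab (a point): Underside of the larger lamp unit's locating tab (as thick as the flange), at the middle of the part that sticks out: 55.5 mm along x and 42 mm up from the origin of lamp.
- bowl: Round white lamp bowl, mouth up, on a plywood board 180 x 180 x 18 mm fixed to the table. Origin: centre of the board's underside, on the table; z up, x to the notch, the side where a small catch sticks out 12 mm from the rim and stands 5 mm above it. The flat rim is 142 mm in diameter inside, 176 mm outside, its top 103 mm above the table. Inside it is about 80 mm deep.
- bowl_rim (a point): Centre of the plane of the bowl's rim, 103 mm above the origin of bowl.
- ring (a joint): How far the sprung ring is pressed down, m: 0 up at rest, 0.016 at its stop. At 0.011 the flange of the seated larger lamp is level with the bowl's rim, beyond that below it. Springs push up with 9 N at 0, 17 N at 0.011, 20 N at the stop; ring and lamp weigh about 5 N, so about 12 N of push brings it level, 16 N to the stop. The lamp's weight alone does not press it down; it springs up if let go.
- ring_seat (a point): Centre of the steel seating ring in the plane of its flat seat, where the flange's underside rests; moves with the ring, at rest 5 mm above the bowl's rim. z up, x to the notch. Opening 80 mm in diameter; seat bounded by a 5 mm lip flared outwards, 107 mm across at the seat, 113 mm at its top. Three guide-screw heads stand outside the lip, 63 mm out, at 60, 180, 300 degrees from the notch.
- ring_notch (a point): Middle of the floor of the notch, the 22 mm wide gap in the ring's lip between two upright ears (8 mm high, 57 to 66 mm from the ring's centre), in the plane of the seat, 55.5 mm along x from ring_seat. When the lamp is seated lamp_tab lies on this point.
- small_lamp: The smaller lamp unit, loose, of the same make-up and materials: flange 76 mm, barrel 44 mm in diameter, 79 mm tall in all. It does not fit this ring; leave it. Origin: centre of its underside, z up. It may stand in either of the two places, the larger one in the other.
- trim_ring: Bright steel trim ring, 170 mm outside, 14 mm tall, loose, lying flat on the table; leave it. Origin: centre of its underside.
- oiler: Steel pump oil can, 72 mm in diameter, 195 mm tall with its bent spout, loose; leave it. Origin: centre of its underside.
- screwdriver: Screwdriver lying on the table, about 200 mm long, handle towards -x of its frame, loose; leave it. Origin: middle of its underside.

How it is judged:
By the outcome, as a careful person would: the job done as asked, in the order asked, and still so for the second after the job is handed in, while the arm keeps its last pose, push and grip.
It also fails if it takes over 42 s, if anything falls off the work surface, if the arm or the gripper's body presses on something with over 40 N, if the wrist force passes 120 N, or if a joint passes its speed limit or range.

## Working session

There is one attempt and no reset: what is moved stays moved. The work goes in short steps, Python scripts to look and compute and a shell command to move; the robot and the scene stay as the last step left them, time stands still between calls to the robot, and variables do not carry over. Pictures are saved under pics/ and viewed, about 8 in all and at most 12, crops included, and the job is handed in when it is done.

```bash
mkdir -p pics; cat > h.py <<'E'
import numpy as np, cv2
from workcell import telemetry, viewer, manip, spot_in, mark_of
def w(p,l):
    return (p["cam_to_world"]@np.r_[l,1])[:3]
def find(cam,names,save=None):
    p=viewer.camera(cam)
    if save: cv2.imwrite(f'pics/{save}.png',p["frame"][:,:,::-1])
    for n in names:
        for d in mark_of(n,p)[:2]: print(cam,n,round(d["conf"],2),np.round(w(p,d["location"])*1000,1))
    return p
def px(p,P):
    c=np.linalg.inv(p["cam_to_world"])@np.r_[P,1]; s=np.array([c[0],-c[1]])/-c[2]
    s=s*(1+p["k1"]*(s@s)); K=p["intrinsics"]; return K[0,0]*s[0]+K[0,2],K[1,1]*s[1]+K[1,2]
def ray(p,u,v,z):
    "world point at height z on pixel ray"
    K=np.array(p["intrinsics"]); s=cv2.undistortPoints(np.array([[[u,v]]],float),K,np.array([p["k1"],0,0,0,0.]))[0,0]
    T=p["cam_to_world"]; d=T[:3,:3]@np.array([s[0],-s[1],-1]); o=T[:3,3]
    return o+d*(z-o[2])/d[2]
E
python3 - <<'E'
from h import *
N=["lamp","lamp_tab","bowl","bowl_rim","ring_seat","ring_notch","small_lamp","oiler","trim_ring","screwdriver"]
for c in ["scene","side","wrist"]: p=find(c,N,c+"0"); print(np.round(p["cam_to_world"][:3,3],3))
o=telemetry.get_obs(); print(o)
a=[cv2.imread(f'pics/{c}0.png') for c in ["scene","side"]]
cv2.imwrite('pics/both.png',cv2.resize(np.vstack(a),(480,600)))
E
```

```text
scene lamp 0.21 [ 484.8 -192.5  106. ]
scene lamp_tab 0.73 [573.7 372.5  40.6]
scene bowl 0.72 [ 485.  -196.6   -2.4]
scene bowl_rim 0.82 [ 482.1 -195.3  104.9]
scene ring_seat 0.88 [ 488.6 -192.2  107.2]
scene ring_seat 0.34 [740.2 265.6   1.8]
scene ring_notch 0.79 [ 536.9 -209.5  109.1]
scene ring_notch 0.73 [ 681.  -399.8   -2. ]
scene small_lamp 0.77 [497.  144.4  -4.2]
scene oiler 0.93 [ 685.9 -401.1   -0. ]
scene oiler 0.64 [ 4.797e+02 -1.949e+02 -1.000e-01]
scene screwdriver 0.85 [743.1 267.2   1.6]
[ 1.19  -0.712  0.961]
side lamp 0.85 [531.4 333.3  -0. ]
side lamp_tab 0.67 [572.4 366.8  40.2]
side bowl 0.87 [ 480.7 -195.7   -4.1]
side bowl_rim 0.84 [ 481.2 -195.5  103.3]
side ring_seat 0.58 [ 476.5 -203.   107.9]
side ring_notch 0.68 [ 535.5 -205.8  109.4]
side small_lamp 0.66 [501.8 140.3   1.1]
side oiler 0.83 [ 683.7 -394.9   -0.8]
side trim_ring 0.77 [722.2  45.5   1.6]
side screwdriver 0.52 [737.2 264.6   5.1]
[ 0.064 -0.597  0.561]
[0.158 0.608 0.374]
{'clock': 1.65, 'joint_pos': array([-1.23557345,  0.3322116 , -0.06469088,  1.46010724,  0.02160557,
        1.34992523, -0.08851566]), 'joint_velocities': array([-0.00070559,  0.00098166,  0.00126087,  0.00258088,  0.00142245,
        0.00138827, -0.00021184]), 'tau': array([-5.48971002e-04, -6.25233221e+01,  4.86900494e-02, -3.91824961e+01,
        1.64933904e-02,  1.86776764e-03, -6.24779034e-06]), 'position': array([0.2188913 , 0.58542544, 0.23132679]), 'ee_rot': array([-0.40302311,  0.58099128,  0.40304496,  0.58101313]), 'ft_force': array([ 0.90139486, -0.20681335,  0.03257264]), 'torque': array([-0.03767532, -0.06882782,  0.00273401]), 'grip_width': 1.0003686357726789}
```

View pics/scene0.png

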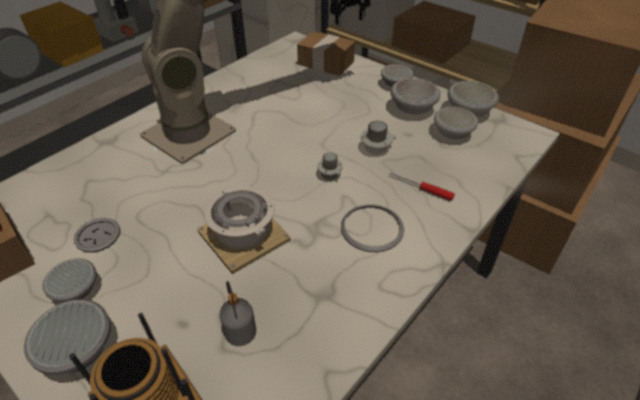

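View pics/side0.png

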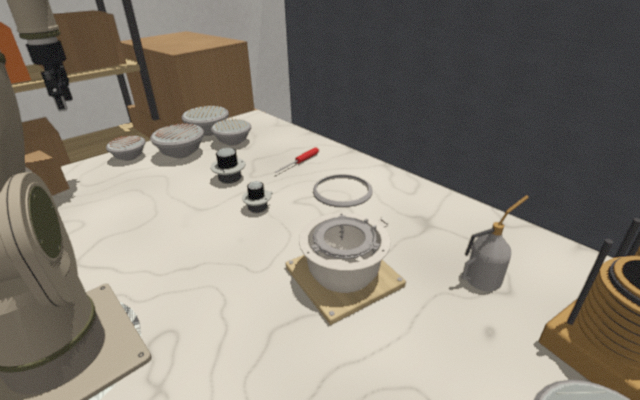

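The scene picture shows the larger lamp at about (376,135), the smaller one at (330,165) and the bowl at (240,220), which agrees with the networks. The side picture shows the larger lamp at (227,165) and the bowl at (345,255). The larger lamp is near (531,333), with its tab at about 41°. I'll move above it.

```bash
python3 -m crank '[[0,[3,-2.4,0],[0,0,0]],[0,[3,-2.4,0],[0,0,0]],[0,[3,-2.4,0],[0,0,0]],[0,[3,-2.4,0],[0,0,0]],[0,[3,-2.4,0],[0,0,0]],[0,[3,-2.4,0],[0,0,0]],[0,[3,-2.4,0],[0,0,0]],[0,[3,-2.4,0],[0,0,0]],[0,[3,-2.4,0],[0,0,0]],[0,[3,-2.4,0],[0,0,0]],[0,[0,0,0],[0,0,0]],[0,[0,0,0],[0,0,0]]]' 60
python3 - <<'E'
from h import *
p=find("wrist",["lamp","lamp_tab","small_lamp"],"w1"); print(np.round(p["cam_to_world"],3))
find("side",["lamp","lamp_tab"]);find("scene",["lamp","lamp_tab"])
o=telemetry.get_obs();print(o["position"],o["ee_rot"],o["joint_pos"])
E
```

```text
clock: 2.65
position: [0.5208, 0.3429, 0.2312]
ee_rot: [-0.402, 0.582, 0.401, 0.582]
ft_force: [-0.9, -0.1, 0.1]
grip_width: 1.0
wrist lamp 0.63 [ 5.327e+02  3.284e+02 -1.000e-01]
wrist lamp_tab 0.71 [569.1 371.1  41.2]
wrist small_lamp 0.87 [497.8 136.   -2.8]
[[ 0.354 -0.904 -0.24   0.46 ]
 [ 0.935  0.342  0.091  0.366]
 [-0.    -0.257  0.966  0.374]
 [ 0.     0.     0.     1.   ]]
side lamp 0.92 [533.7 331.4   1. ]
side lamp_tab 0.8 [569.9 372.2  40.4]
side lamp_tab 0.21 [722.3  46.4   1.3]
scene lamp 0.65 [530.  335.4  -2.7]
scene lamp 0.33 [ 482.8 -196.6  108.1]
scene lamp_tab 0.73 [575.7 371.5  40.8]
[0.51853586 0.3458712  0.23140173] [-0.40321848  0.58077182  0.40333955  0.58089255] [-0.773309    0.32520084  0.14262958  1.47497616 -0.04679033  1.34455643
  0.58623041]
```

View pics/w1.png

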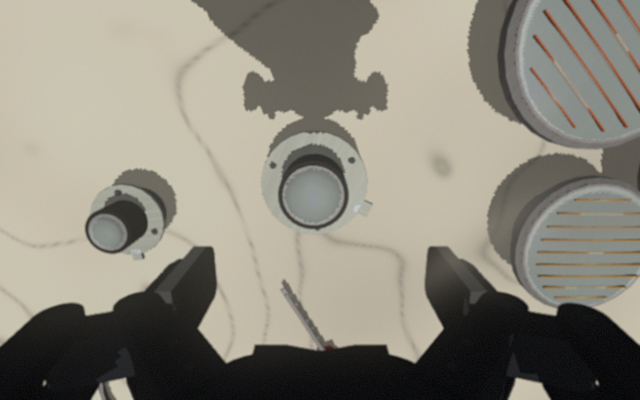

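The wrist view shows the larger lamp's flange centred at about (314,182), with the tab at (363,208). The smaller lamp is at (125,220). I'll convert these pixels to positions.

```bash
python3 - <<'E'
from h import *
p=viewer.camera("wrist")
for u,v,z in [(314,182,.048),(261,183,.048),(366.5,183,.048),(314,131,.048),(314,193,.09),(363,208,.048),(347,193,.088),(281,193,.088)]: print(u,v,np.round(ray(p,u,v,z)*1000,1))
o=telemetry.get_obs();print(o["position"])
E
```

```text
314 182 [524.8 336.8  48. ]
261 183 [508.1 289.   48. ]
366.5 183 [543.2 383.5  48. ]
314 131 [479.8 353.8  48. ]
314 193 [525.  337.5  90. ]
363 208 [565.7 372.4  48. ]
347 193 [535.1 363.4  88. ]
281 193 [515.7 311.2  88. ]
[0.51863279 0.34571026 0.23139595]
```

```bash
python3 -m crank '[[0,[0.8,-0.9,-3],[0,0,0]],[0,[0,0,-3],[0,0,0]],[0,[0,0,-3],[0,0,0]],[0,[0,0,-3],[0,0,0]],[0,[0,0,-2],[0,0,0]],[0,[0,0,-2],[0,0,0]],[0,[0,0,-1],[0,0,0]],[0,[0,0,-1.1],[0,0,0]],[0,[0,0,0],[0,0,0]],[0,[0,0,0],[0,0,0]]]'
python3 - <<'E'
from h import *
p=find("wrist",["lamp","lamp_tab"],"w2")
for c in ("side","scene"): find(c,["lamp","lamp_tab"])
E
```

```text
clock: 4.03
position: [0.527, 0.3366, 0.0507]
ee_rot: [-0.403, 0.581, 0.403, 0.581]
ft_force: [-0.6, -0.5, -0.1]
grip_width: 0.999
wrist lamp 0.82 [529.8 327.7   1.5]
wrist lamp_tab 0.69 [570.4 370.4  41.7]
side lamp_tab 0.91 [571.3 370.8  41.8]
side lamp_tab 0.72 [ 4.754e+02 -1.939e+02 -4.000e-01]
scene lamp_tab 0.66 [573.1 371.9  39.8]
```

View pics/w2.png

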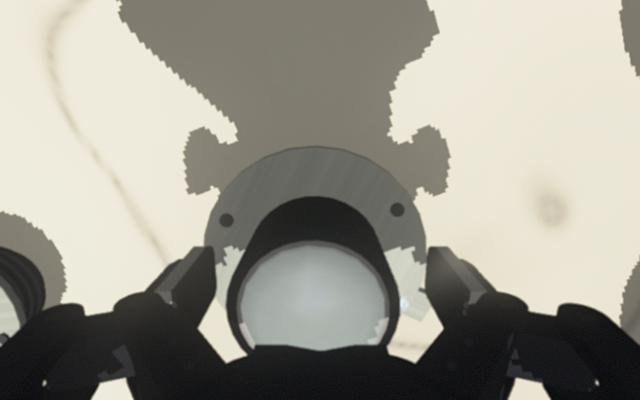

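The lens is centred at column 313 and the fingers at 321, so I'll nudge the hand 2.5 mm along the jaw axis and grip.

```bash
python3 -m crank '[[0,[-0.1,-0.25,0],[0,0,0]],[0,[0,0,0],[0,0,0]],[1,[0,0,0],[0,0,0]],[1,[0,0,0],[0,0,0]],[1,[0,0,0],[0,0,0]],[1,[0,0,0],[0,0,0]],[1,[0,0,0],[0,0,0]],[1,[0,0,0],[0,0,0]],[1,[0,0,0],[0,0,0]]]' 90
python3 -m crank '[[1,[0,0,1],[0,0,0]],[1,[0,0,2],[0,0,0]],[1,[0,0,3],[0,0,0]],[1,[0,0,3],[0,0,0]],[1,[0,0,3],[0,0,0]],[1,[0,0,3],[0,0,0]],[1,[0,0,3],[0,0,0]],[1,[0,0,2],[0,0,0]],[1,[0,0,0],[0,0,0]],[1,[0,0,0],[0,0,0]]]'
```

```text
clock: 5.23
position: [0.5262, 0.3343, 0.0509]
ee_rot: [-0.403, 0.581, 0.403, 0.581]
ft_force: [0.2, 1.5, 5.3]
grip_width: 0.684
clock: 6.07
position: [0.5259, 0.3339, 0.2509]
ee_rot: [-0.403, 0.581, 0.403, 0.581]
ft_force: [0.1, 0.2, -4.0]
grip_width: 0.679
```

```bash
python3 -m crank '[[1,[0,-1.5,0],[0,0,-0.03]],[1,[0,-3,0],[0,0,-0.05]],[1,[0,-3.5,0],[0,0,-0.06]],[1,[0,-3.5,0],[0,0,-0.06]],[1,[0,-3.5,0],[0,0,-0.06]],[1,[0,-3.5,0],[0,0,-0.06]],[1,[0,-3.5,0],[0,0,-0.06]],[1,[0,-3.5,0],[0,0,-0.06]],[1,[0,-3.5,0],[0,0,-0.06]],[1,[0,-3.5,0],[0,0,-0.06]],[1,[0,-3.5,0],[0,0,-0.06]],[1,[0,-3.5,0],[0,0,-0.06]]]'
python3 -m crank '[[1,[0,-3.5,0],[0,0,-0.06]],[1,[0,-3.5,0],[0,0,-0.06]],[1,[0,-3.5,0],[0,0,-0.06]],[1,[0,-3.5,0],[0,0,-0.06]],[1,[0,-3.5,0],[0,0,0]],[1,[0,-3.5,0],[0,0,0]],[1,[0,-3,0],[0,0,0]],[1,[0,-1.5,0],[0,0,0]],[1,[0,0,0],[0,0,0]],[1,[0,0,0],[0,0,0]]]'
python3 - <<'E'
from h import *
N=["lamp","lamp_tab","bowl_rim","ring_seat","ring_notch"]
for c in ("wrist","side","scene"): find(c,N,c+"3")
o=telemetry.get_obs();print(o["position"],o["ee_rot"],o["joint_pos"])
E
```

```text
clock: 7.07
position: [0.5241, -0.0633, 0.2485]
ee_rot: [-0.184, 0.684, 0.185, 0.682]
ft_force: [1.1, 0.4, -2.8]
grip_width: 0.684
clock: 7.9
position: [0.5242, -0.3169, 0.2484]
ee_rot: [-0.102, 0.701, 0.103, 0.699]
ft_force: [0.5, 1.4, -2.7]
grip_width: 0.681
wrist lamp 0.67 [ 525.7 -325.   198.3]
wrist lamp_tab 0.32 [ 526.7 -324.1  198.5]
wrist bowl_rim 0.75 [ 482.7 -198.3  103. ]
wrist ring_notch 0.73 [ 536.9 -211.2  105. ]
side lamp 0.57 [ 525.9 -319.5  201.1]
side lamp_tab 0.55 [ 580.6 -326.2  241.6]
side bowl_rim 0.71 [ 483.8 -195.4  104.8]
side bowl_rim 0.28 [ 477.6 -206.1  108.7]
side ring_seat 0.64 [ 478.4 -204.3  109.3]
side ring_seat 0.41 [721.4  45.4  -1.5]
side ring_notch 0.68 [ 531.9 -204.6  113. ]
side ring_notch 0.27 [ 581.9 -327.3  241.6]
scene lamp 0.55 [ 526.8 -318.2  193.6]
scene lamp_tab 0.6 [ 587.4 -328.3  241.8]
scene bowl_rim 0.58 [ 481.3 -196.9  108.2]
scene ring_seat 0.66 [ 488.6 -192.5  108.8]
scene ring_notch 0.72 [ 534.5 -204.9  108.8]
[ 0.52584193 -0.31609413  0.25032744] [-0.10319698  0.69951622  0.10320799  0.69955383] [-0.04150332  0.33486596  0.65302603  1.49634872 -0.20486591  1.37955232
  0.91657888]
```

View pics/wrist3.png

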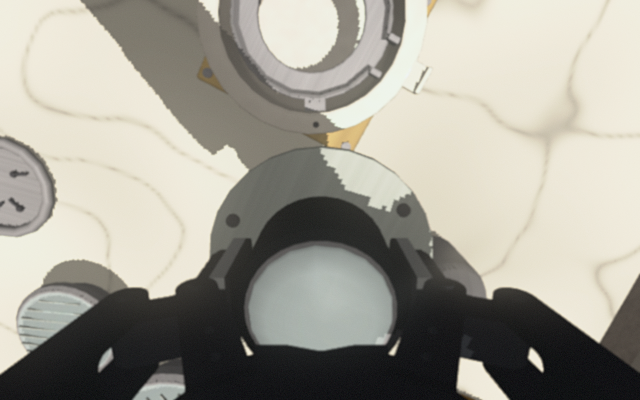

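The wrist view shows the ring's ears at about (394,38) and (375,72) and the catch at about (417,79). The rim's near edge is at about (316,132), and the flange in hand has its top edge at (320,147). Next I'll measure the notch direction and the centre.

```bash
python3 - <<'E'
from h import *
p=viewer.camera("wrist")
for n,u,v,z in [("earA",394,38,.114),("earB",375,72,.114),("catch",418,79,.108),("rimout",316,132,.103),("head180?",316,103,.113),("flangetop",320,147,.248),("flL",211,240,.248),("flR",431,240,.248)]: print(n,np.round(ray(p,u,v,z)*1000,1))
im=p["frame"][:240,180:460,::-1]
cv2.imwrite('pics/c4.png',cv2.resize(im,None,fx=2.5,fy=2.5,interpolation=cv2.INTER_CUBIC))
E
```

```text
earA [ 545.5 -194.6  114. ]
earB [ 539.9 -221.4  114. ]
catch [ 574.2 -215.8  108. ]
rimout [ 510.2 -278.4  103. ]
head180? [ 503.7 -256.2  113. ]
flangetop [ 511.9 -271.6  248. ]
flL [ 477.5 -325.2  248. ]
flR [ 571.  -296.8  248. ]
```

View pics/c4.png

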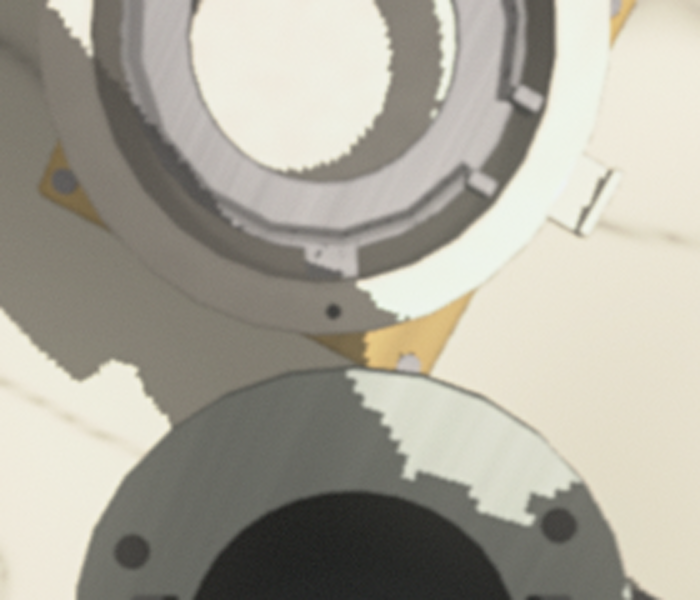

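```bash
cat > fit.py <<'E'
from h import *
from scipy.optimize import least_squares
def fit(p,pts,z,r=None):
    P=np.array([ray(p,180+x/2.5,y/2.5,z)[:2] for x,y in pts])
    if r: f=lambda q:np.hypot(*(P-q[:2]).T)-r; x0=[*P.mean(0)]
    else: f=lambda q:np.hypot(*(P-q[:2]).T)-q[2]; x0=[*P.mean(0),.06]
    s=least_squares(f,x0,loss="soft_l1",f_scale=.001); return np.round(s.x*1000,1),np.round(f(s.x)*1000,1)
E
python3 - <<'E'
from fit import *
p=viewer.camera("wrist")
rim=[(105,225),(200,300),(300,332),(400,320),(500,265),(580,160),(610,40)]
fl=[(78,580),(115,480),(175,425),(260,380),(340,368),(440,385),(540,440),(600,515),(627,580)]
hole=[(191,60),(215,115),(250,155),(300,180),(350,180),(400,155),(440,110),(460,40)]
for pts,z,r in((rim,.103,.088),(rim,.103,None),(hole,.107,.04),(fl,.2474,.051),(fl,.2474,None)): print(z,r,*fit(p,pts,z,r))
for n,x,y,z in(("earA",528,99,.116),("earB",481,180,.116),("catch",598,200,.108)): print(n,np.round(ray(p,180+x/2.5,y/2.5,z)*1000,1))
print(telemetry.get_obs()["position"])
E
```

```text
0.103 0.088 [ 479.5 -196.2] [ 0.  -0.5  0.5  0.  -0.1  0.  -0.1]
0.103 None [ 479.6 -196.4   87.8] [ 0.1 -0.5  0.5 -0.1 -0.1  0.   0. ]
0.107 0.04 [ 481.2 -197.3] [ 0.7 -0.5 -0.2  0.4  0.3 -0.4 -0.1  0.4]
0.2474 0.051 [ 526.6 -320.9] [-1.   0.4 -0.1  0.4  0.2 -0.3 -0.2 -0.4  0.2]
0.2474 None [ 526.4 -320.1   50.4] [-0.6  0.6 -0.   0.3  0.1 -0.4 -0.3 -0.2  0.5]
earA [ 543.7 -196.7  116. ]
earB [ 537.8 -222.2  116. ]
catch [ 575.4 -216.2  108. ]
[ 0.5258553  -0.31607684  0.2503155 ]
```

```bash
python3 - <<'E'
import cv2,numpy as np
a=cv2.imread('pics/w1.png')[115:245,250:385]
cv2.imwrite('pics/c5.png',cv2.resize(a,None,fx=4.5,fy=4.5,interpolation=cv2.INTER_CUBIC))
E
```

```text
(no output)
```

View pics/c5.png

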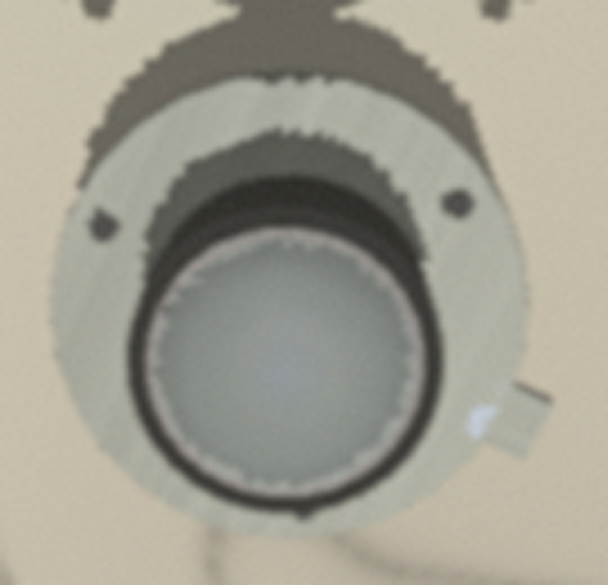

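The crop shows the flange spanning columns 52–528, the tab's outer end at about (536,428), and the flange holes at (104,226) and (458,203). I can compare these with the holes seen while the lamp is in hand.

```bash
python3 - <<'E'
from fit import *
import math
p=viewer.camera("wrist"); q=dict(p)
q["cam_to_world"]=np.array([[.354,-.904,-.24,.46],[.935,.342,.091,.366],[0,-.257,.966,.374],[0,0,0,1]])
cv=lambda L:[((250+x/4.5-180)*2.5,(115+y/4.5)*2.5) for x,y in L]
fl=[(52,310),(82,190),(140,120),(235,80),(360,83),(450,135),(500,205),(527,300),(518,370),(470,460),(400,510),(290,537),(190,515),(100,445)]
c,r=fit(q,cv(fl),.048,None);print(c,r)
ang=lambda P,c:round(math.degrees(math.atan2(P[1]*1000-c[1],P[0]*1000-c[0])),1)
for n,x,y in(("tab",536,428),("tabin",507,410),("h1",104,226),("h2",458,203)):
    X=cv([(x,y)])[0]; P=ray(q,180+X[0]/2.5,X[1]/2.5,.048);print(n,np.round(P*1000,1),ang(P,c),np.hypot(*(P[:2]*1000-c[:2])))
c=[526.5,-320.5]
for n,x,y in(("h1",133,551),("h2",559,525)):
    P=ray(p,180+x/2.5,y/2.5,.2474);print(n,np.round(P*1000,1),ang(P,c),np.hypot(*(P[:2]*1000-c)))
E
```

```text
[530.  333.2  50.6] [-0.2 -0.   0.6 -0.2  0.2 -0.  -0.6  0.   0.   0.5 -0.1  0.  -0.1 -0. ]
tab [572.6 374.2  48. ] 43.9 59.15999559076656
tabin [566.5 369.7  48. ] 44.9 51.61919792710181
h1 [498.5 303.7  48. ] -136.9 43.10278083845218
h2 [520.2 374.7  48. ] 103.2 42.682145190793534
h1 [ 484.8 -313.5  247.4] 170.5 42.31560172370641
h2 [ 554.6 -287.3  247.4] 49.7 43.49766336426484
```

```bash
python3 -m crank '[[1,[-0.6,1.6,0],[0,0,-0.019]],[1,[-1.1,3,0],[0,0,-0.019]],[1,[-1.1,3,0],[0,0,0]],[1,[-1.1,3,0],[0,0,0]],[1,[-0.75,1.8,0],[0,0,0]],[1,[0,0,-2],[0,0,0]],[1,[0,0,-2.5],[0,0,0]],[1,[0,0,-2.5],[0,0,0]],[1,[0,0,-2],[0,0,0]],[1,[0,0,-1.8],[0,0,0]],[1,[0,0,0],[0,0,0]],[1,[0,0,0],[0,0,0]]]'
python3 - <<'E'
from h import *
N=["lamp","lamp_tab","ring_notch","ring_seat"]
for c in ("wrist","side","scene"): find(c,N,c+"6")
a=cv2.imread('pics/wrist6.png')[80:320,150:490]
b=cv2.imread('pics/side6.png')[150:300,270:430]
cv2.imwrite('pics/c6.png',np.hstack([cv2.resize(a,(510,360)),cv2.resize(b,(288,360))][:1]+[cv2.resize(b[:,10:130],(288,360))]))
o=telemetry.get_obs();print(o["position"],o["ee_rot"])
E
```

```text
clock: 9.95
position: [0.479, -0.1921, 0.1423]
ee_rot: [-0.09, 0.702, 0.09, 0.701]
ft_force: [0.4, -0.7, -1.3]
grip_width: 0.681
wrist lamp 0.82 [ 483.3 -198.7   92.8]
side lamp 0.67 [ 481.4 -197.    95.8]
side lamp_tab 0.64 [ 533.4 -209.7  134.7]
side lamp_tab 0.55 [738.6 264.    4. ]
side ring_notch 0.77 [ 534.8 -204.6  109.7]
side ring_seat 0.67 [ 478.1 -203.3  109.6]
side ring_seat 0.5 [ 534.1 -207.3  134.6]
scene lamp 0.75 [ 478.7 -191.8   87. ]
scene lamp 0.65 [ 480.9 -199.2   -2. ]
scene lamp_tab 0.81 [ 537.2 -207.4  130.4]
scene ring_notch 0.74 [ 538.3 -208.4  109.9]
scene ring_seat 0.9 [ 483.8 -191.8  108.7]
scene ring_seat 0.39 [493.  144.   -4.9]
[ 0.47934875 -0.19204102  0.14231278] [-0.08991846  0.7013714   0.08994816  0.70135737]
```

View pics/c6.png

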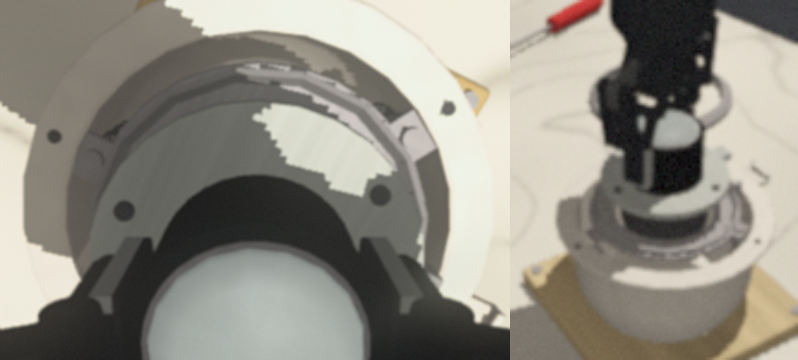

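The lamp sits concentric over the ring with its tab over the notch. I'll lower it gently and feel for contact.

```bash
python3 -m crank '[[1,[0,0,-1],[0,0,0]],[1,[0,0,-0.6],[0,0,0]],[1,[0,0,-0.2],[0,0,0]],[1,[0,0,0],[0,0,0]],[1,[0,0,0],[0,0,0]]]'
python3 -m crank '[[1,[0,0,-0.2],[0,0,0]],[1,[0,0,-0.1],[0,0,0]],[1,[0,0,0],[0,0,0]],[1,[0,0,0],[0,0,0]]]'
python3 -m crank '[[1,[0,0,-0.2],[0,0,0]],[1,[0,0,-0.1],[0,0,0]],[1,[0,0,0],[0,0,0]],[1,[0,0,0],[0,0,0]]]'
python3 -m crank '[[1,[0,0,-0.2],[0,0,0]],[1,[0,0,0],[0,0,0]],[1,[0,0,0],[0,0,0]]]'
```

```text
clock: 11.12
position: [0.4792, -0.1921, 0.124]
ee_rot: [-0.09, 0.702, 0.09, 0.701]
ft_force: [0.2, -0.0, -3.1]
grip_width: 0.677
clock: 11.45
position: [0.4794, -0.1921, 0.1214]
ee_rot: [-0.09, 0.701, 0.09, 0.701]
ft_force: [-0.6, 0.6, -2.5]
grip_width: 0.684
clock: 11.78
position: [0.4793, -0.192, 0.1183]
ee_rot: [-0.09, 0.701, 0.09, 0.701]
ft_force: [0.3, -0.4, -3.1]
grip_width: 0.684
clock: 12.03
position: [0.4796, -0.1922, 0.1168]
ee_rot: [-0.09, 0.701, 0.09, 0.702]
ft_force: [-0.8, 0.4, 6.0]
grip_width: 0.68
```

Contact came at TCP z 0.117, exactly the predicted seat height. A tab on an ear or a flange on the lip would have touched 5–8 mm earlier. Now I'll press down.

```bash
python3 -m crank '[[1,[0,0,-0.2],[0,0,0]],[1,[0,0,-0.2],[0,0,0]],[1,[0,0,-0.2],[0,0,0]],[1,[0,0,-0.2],[0,0,0]],[1,[0,0,0],[0,0,0]],[1,[0,0,0],[0,0,0]],[1,[0,0,0],[0,0,0]]]' 110
python3 -m crank '[[1,[0,0,-0.2],[0,0,0]],[1,[0,0,-0.2],[0,0,0]],[1,[0,0,-0.1],[0,0,0]],[1,[0,0,0],[0,0,0]],[1,[0,0,0],[0,0,0]],[1,[0,0,0],[0,0,0]]]'
python3 - <<'E'
from h import *
N=["lamp","lamp_tab","ring_notch","ring_seat","bowl_rim"]
for c in ("wrist","side","scene"): find(c,N,c+"7")
a=cv2.imread('pics/wrist7.png')[80:320,150:490]
b=cv2.imread('pics/side7.png')[170:300,280:410]
cv2.imwrite('pics/c7.png',np.hstack([cv2.resize(a,(440,360)),cv2.resize(b,(360,360),interpolation=cv2.INTER_CUBIC)]))
o=telemetry.get_obs();print(o["position"],o["ee_rot"],o["ft_force"])
E
```

```text
clock: 12.62
position: [0.4797, -0.1922, 0.1092]
ee_rot: [-0.09, 0.701, 0.09, 0.702]
ft_force: [-3.3, 2.8, 10.3]
grip_width: 0.678
clock: 13.12
position: [0.4797, -0.1922, 0.1045]
ee_rot: [-0.09, 0.701, 0.09, 0.702]
ft_force: [-3.3, 2.1, 13.2]
grip_width: 0.679
wrist lamp 0.86 [ 482.8 -198.7   52.8]
wrist bowl_rim 0.24 [ 482.  -200.2   53.5]
side lamp 0.66 [ 482.2 -196.3   56. ]
side lamp_tab 0.81 [ 533.8 -207.3   95.7]
side ring_notch 0.96 [ 535.7 -204.    96.4]
scene lamp 0.64 [ 479.2 -192.7   49.1]
scene lamp_tab 0.85 [ 538.9 -206.4   95.7]
scene ring_notch 0.78 [ 534.3 -205.    97.9]
scene ring_seat 0.55 [ 483.8 -191.9   91.8]
scene ring_seat 0.39 [741.5 269.2   2. ]
[ 0.47968759 -0.19219974  0.10447068] [-0.08982892  0.70107853  0.08997468  0.70165819] [-4.63135015  2.17910052 13.46300983]
```

View pics/c7.png

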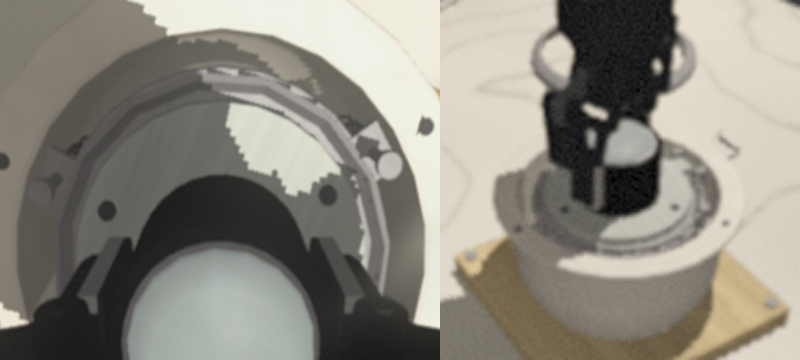

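The flange is inside the lip, level all round, and the tab is in the notch. The 13.5 N push matches about 12.5 mm of travel. I'll add 1 mm, relieve the small side load, and check that it stays steady.

```bash
python3 -m crank '[[1,[-0.05,0.03,-0.1],[0,0,0]],[1,[0,0,0],[0,0,0]],[1,[0,0,0],[0,0,0]],[1,[0,0,0],[0,0,0]]]'
python3 -m crank '[[1,[0,0,0],[0,0,0]],[1,[0,0,0],[0,0,0]],[1,[0,0,0],[0,0,0]],[1,[0,0,0],[0,0,0]],[1,[0,0,0],[0,0,0]],[1,[0,0,0],[0,0,0]],[1,[0,0,0],[0,0,0]],[1,[0,0,0],[0,0,0]],[1,[0,0,0],[0,0,0]],[1,[0,0,0],[0,0,0]],[1,[0,0,0],[0,0,0]],[1,[0,0,0],[0,0,0]]]'
python3 - <<'E'
from h import *
for c in ("side","scene"): find(c,["lamp","lamp_tab","ring_notch"])
E
```

```text
clock: 14.35
position: [0.4797, -0.1922, 0.1037]
ee_rot: [-0.09, 0.701, 0.09, 0.702]
ft_force: [-3.3, 1.3, 13.6]
grip_width: 0.68
clock: 15.35
position: [0.4797, -0.1922, 0.1038]
ee_rot: [-0.09, 0.701, 0.09, 0.702]
ft_force: [-3.0, 1.0, 13.4]
grip_width: 0.681
side lamp 0.56 [ 484.  -196.3   55.4]
side lamp 0.33 [ 473.4 -193.9   -1.2]
side lamp_tab 0.58 [ 538.6 -210.5   95.6]
side ring_notch 0.84 [ 533.5 -204.    97. ]
side ring_notch 0.68 [ 4.760e+02 -1.957e+02 -2.000e-01]
scene lamp 0.6 [ 476.4 -193.6   48.3]
scene lamp_tab 0.72 [ 539.  -205.6   92.1]
scene ring_notch 0.62 [ 536.3 -206.9   95.4]
```

Steady at a 13.5 N push, travel about 13 mm, clear of the stop. I'm handing it in.

```bash
python3 -c "
from h import *
print(manip.hand_in()); print(telemetry.get_obs()['ft_force'])"
```

```text
the job is handed in; nothing more can be done
None
the job is handed in; nothing more can be done
```

The larger lamp is in the sprung ring, lens up with its tab in the notch. The arm is still holding it by the barrel (grip set to 110 N) and pressing it down. I handed the job in at about 15.5 s on the robot's clock, and no verdict is reported.

- **Seating:** contact came at the predicted height, which rules out the tab resting on an ear or the flange on the lip. The close-up after pressing showed the flange inside the lip all round. I did not see the tab in the notch directly in the close views. That rests on the measured angle (about 2° off, corrected before lowering), the contact height and the camera networks.
- **Depth:** the ring is pressed down about 13 mm by arm travel, which puts the flange about 2 mm below the rim and short of the stop.
- **Steadiness:** over the last second of holding, the pose stayed within 0.1 mm and the push at about 13.5 N.

**Checks that did not fully agree:**
- The network readings put the tab and the notch within about 4–8 mm of each other, looser than the contact evidence.
- The last 1 mm of pressing raised the force only from 13.2 to about 13.5 N. By force the travel is therefore closer to 12.5 mm, still below the rim.
- A side force of about 3 N remained after I tried to ease it.

I did not grip or push any of the other parts, but I took no final picture to check them.

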